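# Slide the heat-spreader plate out over the code reader

## Task

Push the aluminium plate along the blue ledge, without picking it up or tipping it, until all of its yellow end on the reader's side sticks out past the end of the ledge above the black code reader, with no more than about 15 mm of bare metal showing beyond the edge; keep it lying flat and square on the ledge. Then press the green button right down and let it go, so that the reader scans the end. Leave the other things on the bench where they are.

Things in the scene. Friction and masses are not known exactly. Their poses are not given: they have to be found in the camera images.
- ledge: fixed blue ledge (a raised bench), 130 mm deep (its x) and 260 mm long (its y), top surface 60 mm above the table. Origin: on the table under its middle; open ends at its y = +130 and -130 mm. An aluminium fence along the far (+x) side, inner face at x = +57 mm, stands 10 mm above the top; the near side is open. Turned by up to 0.25 rad
- plate: loose flat aluminium plate, 95 mm wide (its x), 150 mm long (its y), 6 mm thick, about 0.2 kg, lying lengthwise over the middle of the ledge, slightly askew; 40 mm at each end is painted yellow, the rest bare with a copper square. Origin: centre of its underside. Slides with dry friction; can be pushed by its end edge with the fingertips just clear of the ledge
- reader: fixed black code reader box, 80 x 70 mm (x, y) and 28 mm high, round white and blue window on top, standing on the table beyond one end of the ledge (its centre 42 mm past that end, on the ledge's long axis); which end varies. Origin: centre of its underside
- trigger (a joint): green push button's travel, m: 0 up, 0.006 fully down; sprung, about 5 N holds it fully down, and it comes up by itself
- trigger_top (a point): centre of the top face of the green button (34 mm across, in a grey housing on the table, to the robot's side of the ledge); pressed straight down
- tray: shallow open steel screw tray, 80 x 70 x 20 mm, beyond the other end of the ledge; leave alone. Origin: centre of its underside
- flux: small amber jar with black cap, 40 mm across, 50 mm high, to the robot's side of the ledge; leave alone. Origin: centre of its underside
- board: green circuit board, 110 x 160 mm, 20 mm high, on the table far left; leave alone. Origin: centre of its underside
- heatsink: dark finned heat sink, 70 x 90 x 30 mm, on the right; leave alone. Origin: centre of its underside
- driver: red-handled screwdriver lying on the right; leave alone. Origin: under the middle of its 200 mm length
- spool: grey wire spool, 60 mm across, 40 mm high, on the left; leave alone. Origin: centre of its underside
There are look-alikes about, which are no part of the job. Leave any red look-alike of the reader alone. What is meant by the plate is not red, and is the larger of those in its own colour.

How it is judged:
By the outcome, as a careful person would: the job done as asked, in the order asked, and still so for the second after the job is handed in, with the robot touching nothing.
It also fails if it takes over 54 s, if anything falls off the work surface, if the arm or the gripper's body presses on something with over 40 N, if the wrist force passes 120 N, or if a joint passes its speed limit or range.

## Robot

A 7-joint arm with a two-finger parallel gripper is mounted at the origin on the work surface. World frame = base frame: x ahead of the robot, y to its left, z up, the work surface at z = 0. Lengths are in m, angles in rad, forces in N, time in s.
With the tool pointing down it reaches from about 0.425 to 0.825 m from the base axis. Payload 3.6 kg.
Tool frame: the origin (TCP) lies where the fingers leave the gripper's body, on its centre line; the fingertips stand 73 mm ahead of it and the grasp point (between the pads) lies 54 mm ahead of it; x points along the fingers, y is the direction in which the jaws open and shut, and the axes are right-handed (so a half turn about x gives the same grasp; the last joint's range is limited). The gripper opens to 85 mm and grips with 20 to 120 N. Pads are 22 mm wide; open, the fingers measure 114 mm over their backs; the gripper's body (76 mm by 85 mm) begins 54 mm behind the grasp point. The pads swing forward as they close: fully open they stand 13 mm farther back than shut.
Start: joints at [-1.363, 0.615, -0.013, 1.423, 0.008, 1.103, -0.04], TCP at [0.151, 0.632, 0.304] pointing down, gripper open.
Joint ranges: [-3.12, 3.12], [-0.3, 2.06], [-1.34, 1.32], [0.26, 2.42], [-1.36, 4.5], [0.01, 1.98], [-2.84, 2.84]. Speed limits (rad/s): [2.79, 2.79, 3.14, 3.14, 3.14, 3.14, 3.14].

## Interface

Orientations are given as a unit quaternion [x, y, z, w].
In Python, from station import arm, snapshot, camera_info, ticket gives the robot as it stands. Calls block until the motion is done:
- arm.movep(position, orientation): joint-space move of the TCP to a pose.
- arm.line_to(position, velocity=0.15, ori=None): straight line of the TCP; ori=None keeps the orientation; velocity is the mean speed in m/s.
- arm.move_j(angles): joint-space move.
- arm.move_gripper(opening, effort=None): opening from 0.0 (shut) to 1.0 (fully open); effort is the grip in N (None keeps the last); returns when the fingers have stopped.
- arm.pause(seconds).
- arm.ik(position, orientation): joint angles nearest the present ones, or None.
- snapshot(name): name is "scene" or "side" or "wrist"; returns the picture (420x560x3 uint8, blue, green, red); there is no depth.
- camera_info(name): a dict with "fx", "fy", "cx", "cy" (pixels), "R" (3x3) and "t" (3): a world point X has camera coordinates R X + t; the wrist camera has in their place "T_tool_cam" (4x4, takes a point from camera to tool coordinates, whose origin is the TCP and whose axes are the tool frame's). Camera axes: x right, y down, z forward; pixel columns grow to the right and rows downward; lengths in m; the calibration is good to about 2 mm. A picture is of the moment at which its call begins: read the wrist's pose just before it. camera_info takes no time and is no camera call.
A pose or a line that the arm cannot do raises arm.MotionError and nothing moves.
- ticket.finish_job(): hands the job in, once; it reports no verdict.
Readings, each from a call of its own:
- arm.read_time(): time.
- arm.read_joint_positions(): joint angles.
- arm.read_dq(): joint speeds.
- arm.read_effort(): joint torques, N m.
- arm.read_tool_pos(): TCP position.
- arm.read_eef_rot(): TCP orientation.
- arm.read_ft_force(): force on the tool from outside, world axes, zero at the start.
- arm.read_wrist_torque(): the same for the moment, N m.
- arm.read_opening(): opening from 0.0 (shut) to 1.0 (fully open).
Only numpy, scipy, OpenCV 4.12 (cv2) and the standard library are available. Lean on these libraries where they do the work, as an engineer would, in place of code of your own. Each camera call takes 0.05 s, during which the arm holds its last target.

## Working session

There is one attempt and no reset: what is moved stays moved. The work goes in short steps, each a Python script; the robot and the scene stay as the last script left them, time stands still between calls to the robot, and variables do not carry over. Pictures are saved under pics/ and viewed, and the job is handed in when it is done.

```bash
mkdir -p pics; ls
python3 - <<'E'
from station import arm, snapshot, camera_info, ticket
import cv2
for n in ["scene","side","wrist"]:
    im=snapshot(n); cv2.imwrite(f"pics/{n}0.png",im)
    print(n,camera_info(n))
print(arm.read_time(),arm.read_tool_pos(),arm.read_eef_rot())
E
```

```text
pics
scene {'fx': 479.6392113088313, 'fy': 479.6392113088313, 'cx': 280.3490413636211, 'cy': 213.47262771048923, 'R': array([[ 0.83489702,  0.55027995,  0.0117879 ],
       [ 0.30066899, -0.43803358, -0.84718637],
       [-0.46102617,  0.71085762, -0.53116505]]), 't': array([-0.40051954, -0.07367015,  1.48920211])}
side {'fx': 420.3236499828276, 'fy': 420.3236499828276, 'cx': 281.9692455984169, 'cy': 210.91211365853388, 'R': array([[-0.97272122, -0.23187514, -0.00688086],
       [-0.11780618,  0.51931691, -0.84642286],
       [ 0.19983777, -0.82252287, -0.5324669 ]]), 't': array([0.48458843, 0.10365137, 0.9526317 ])}
wrist {'fx': 342.71016365473565, 'fy': 342.71016365473565, 'cx': 280.8148358937792, 'cy': 207.8628752137443, 'T_tool_cam': array([[ 5.31102236e-04, -2.95532901e-01,  9.55332415e-01,
        -6.89397900e-02],
       [ 9.99999793e-01, -1.90281703e-04, -6.14798180e-04,
         2.73966416e-04],
       [ 3.63475368e-04,  9.55332543e-01,  2.95532738e-01,
        -7.58019967e-02],
       [ 0.00000000e+00,  0.00000000e+00,  0.00000000e+00,
         1.00000000e+00]])}
0.15 [0.15107674 0.63175316 0.30297709] [ 0.08209285  0.70233152 -0.08351385  0.70215144]
```

View pics/scene0.png

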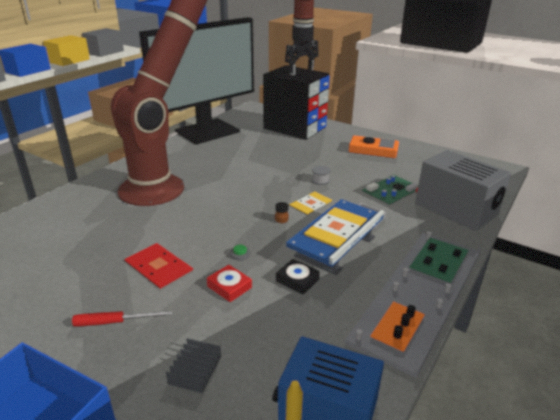

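View pics/side0.png

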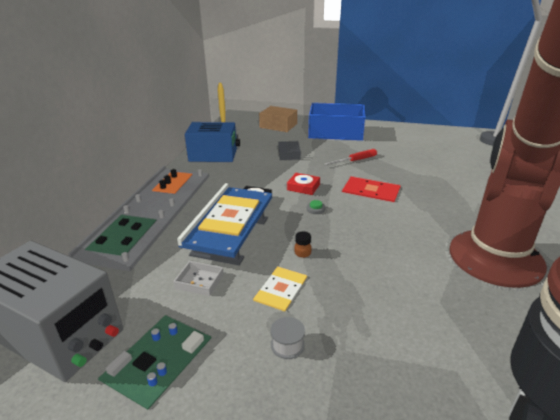

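View pics/wrist0.png

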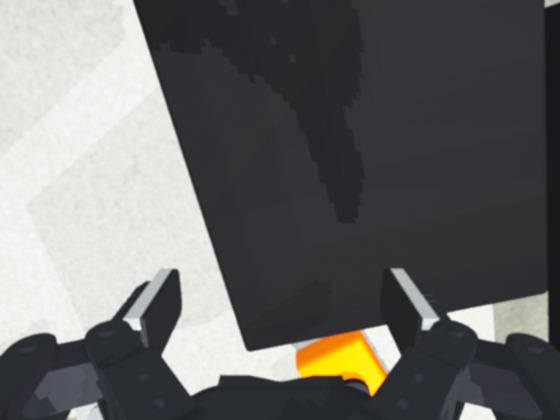

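The reader (scene pixel 298,275) is at the −y end, so the push goes toward −y. The plate is the yellow and white one on the ledge at (337,227), and the button is at (240,252). The smaller yellow plate at (311,203) and the red box at (230,283) are look-alikes. Next I'll get rough positions.

```bash
cat > h.py <<'E'
from station import arm, snapshot, camera_info, ticket
import numpy as np, cv2
from scipy.spatial.transform import Rotation as Ro
def cam(name,pose=None):
    c=camera_info(name)
    K=np.array([[c['fx'],0,c['cx']],[0,c['fy'],c['cy']],[0,0,1]])
    if name=='wrist':
        T=c['T_tool_cam']; p,q=pose
        Rw=Ro.from_quat(q).as_matrix()
        Rc=Rw@T[:3,:3]; o=Rw@T[:3,3]+p
    else:
        Rc=c['R'].T; o=-Rc@c['t']
    return K,Rc,o
def ray(C,uv):
    K,Rc,o=C; return o,Rc@np.linalg.solve(K,[uv[0],uv[1],1.])
def onz(C,uv,z):
    o,d=ray(C,uv); return o+d*(z-o[2])/d[2]
def proj(C,X):
    K,Rc,o=C; p=K@(Rc.T@(np.asarray(X)-o)); return p[:2]/p[2]
def blobs(im,lo,hi,amin=40):
    hsv=cv2.cvtColor(im,cv2.COLOR_BGR2HSV); m=cv2.inRange(hsv,np.array(lo),np.array(hi))
    cs,_=cv2.findContours(m,cv2.RETR_EXTERNAL,cv2.CHAIN_APPROX_NONE)
    return m,sorted([c for c in cs if cv2.contourArea(c)>=amin],key=cv2.contourArea,reverse=True)
# tool down, jaw axis (tool y) along world angle a
def down(a):
    x=np.array([0,0,-1.]);y=np.array([np.cos(a),np.sin(a),0]);z=np.cross(x,y)
    return Ro.from_matrix(np.stack([x,y,z],1)).as_quat()
E
python3 - <<'E'
from h import *
S=cam('scene');D=cam('side')
print(S[2],D[2])
for n,a,b,z in [('plate',(337,227),(231,214),.066),('reader',(297,269),None,.028),('btn',(240,250),(316,205),.03),('flux',(282,207),(303,238),.05),('redbox',(230,277),(304,181),.028),('tray',None,(203,275),.01)]:
    print(n, a and onz(S,a,z).round(3), b and onz(D,b,z).round(3))
for n in ('scene','side'):
    im=cv2.imread(f'pics/{n}0.png')
    c=im[170:310,200:410] if n=='scene' else im[165:300,170:340]
    cv2.imwrite(f'pics/{n}0z.png',cv2.resize(c,None,fx=3.6,fy=3.6,interpolation=cv2.INTER_CUBIC))
E
```

```text
[ 1.04310404 -0.8704828   0.73332104] [0.29320843 0.84209746 0.59831212]
plate [0.617 0.05  0.066] [0.607 0.06  0.066]
reader [ 0.598 -0.109  0.028] None
btn [ 0.444 -0.126  0.03 ] [ 0.427 -0.083  0.03 ]
flux [0.435 0.074 0.05 ] [0.427 0.095 0.05 ]
redbox [ 0.486 -0.219  0.028] [ 0.483 -0.21   0.028]
tray None [0.618 0.219 0.01 ]
```

View pics/scene0z.png

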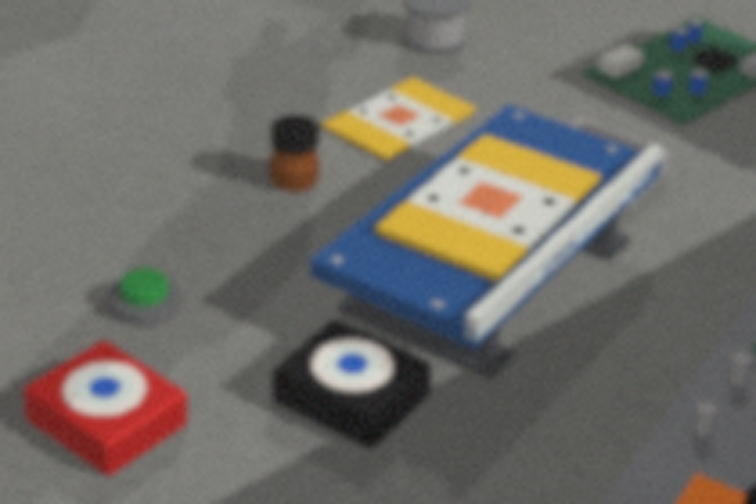

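View pics/side0z.png

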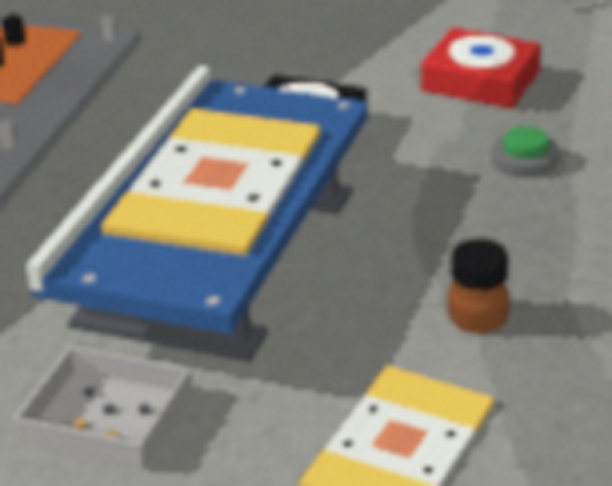

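Run:
```python
from h import *
for a in (0,.15,-.15,np.pi):
    print(a,arm.ik([.6,.09,.38],down(a)))
j=arm.ik([.6,.09,.38],down(0))
arm.movep([.6,.09,.38],down(0))
p,q=arm.read_tool_pos(),arm.read_eef_rot()
im=snapshot('wrist');cv2.imwrite('pics/w1.png',im);np.savez('w1.npz',p=p,q=q)
print(p,q,arm.read_time(),arm.read_opening())
```

```text
0 [-0.4945318   0.52445275  0.52444423  1.4485949  -0.26830724  1.24010748
  0.05873369]
0.15 [-0.47788252  0.51987136  0.49448997  1.44803751 -0.2522016   1.2369308
  0.19403048]
-0.15 [-0.51086375  0.52932424  0.55418999  1.44913805 -0.28444635  1.24353718
 -0.07653172]
3.141592653589793 [-0.02152353  0.4980409  -0.27064221  1.4319918   0.13593123  1.22989367
  2.8352889 ]
[0.599832   0.09168449 0.37969895] [ 0.49938897  0.50104327 -0.49926496  0.50030072] 2.7083 1.0013226655629281
```

View pics/w1.png

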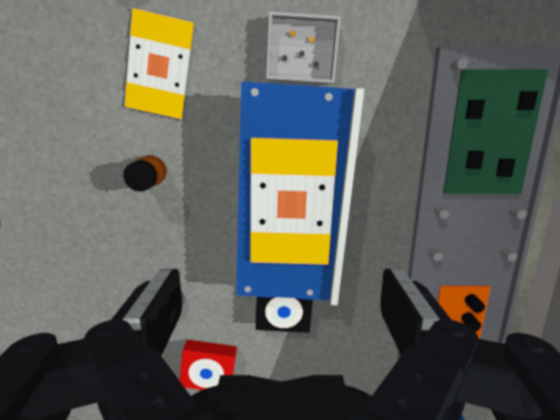

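The wrist view shows the ledge at about (240–360, 82–305), the plate at (250–337, 138–265), the reader window at (284,312), and the tray at (303,47). The reader is at the −y end, as expected. Next I'll measure edges.

```bash
cat >> h.py <<'E'
def measure(im,p,q,out=None,verbose=True):
    W=cam('wrist',(p,q))
    mb,cb=blobs(im,(100,120,60),(125,255,255),500)
    my,cy=blobs(im,(18,120,120),(36,255,255),300)
    vis=im.copy(); cv2.drawContours(vis,cb[:1],-1,(255,0,255),1)
    # yellow ends lying over ledge: keep blobs with centroid near ledge blob's hull/axis
    hull=cv2.convexHull(cb[0]); 
    ys=[c for c in cy if cv2.pointPolygonTest(hull,tuple(map(float,c.mean(0)[0])),True)>-45]
    return W,mb,my,cb,ys,vis
E
python3 - <<'E'
from h import *
im=cv2.imread('pics/w1.png');d=np.load('w1.npz')
W,mb,my,cb,ys,vis=measure(im,d['p'],d['q'])
for c in blobs(im,(18,120,120),(36,255,255),300)[1]: print('yellow',cv2.contourArea(c),c.mean(0)[0])
# to metric rectified points
def met(c,z): return np.array([onz(W,u[0],z)[:2] for u in c])
B=met(cb[0],.06)
r=cv2.minAreaRect(B.astype(np.float32)); print('blue rect',r)
for c in ys:
    P=met(c,.066); r=cv2.minAreaRect(P.astype(np.float32)); print('yel',np.round(r[0],4),np.round(r[1],4),r[2]); 
P=np.vstack([met(c,.066) for c in ys]); print('plate rect',cv2.minAreaRect(P.astype(np.float32)))
# ledge near edge (left), and end edges by row/col line fits
def linefit(pts): 
    vx,vy,x,y=cv2.fitLine(np.float32(pts),cv2.DIST_HUBER,0,.01,.01).ravel(); return np.array([x,y]),np.array([vx,vy])
L=[]
for v in range(95,285):
    u=np.flatnonzero(mb[v,200:400])+200
    L.append(onz(W,(u.min()-.5,v),.06)[:2])
c0,dv=linefit(L); dv*=np.sign(dv[1]); yaw=np.arctan2(-dv[0],dv[1]); print('near edge yaw',yaw,c0)
for nm,f in (('top',0),('bot',1)):
    E=[]
    for u in range(250,330):
        v=np.flatnonzero(mb[70:320,u])+70
        E.append(onz(W,(u,(v.min()-.5,v.max()+.5)[f]),.06)[:2])
    c,dd=linefit(E); dd*=np.sign(dd[0]); print(nm,c,'yaw',np.arctan2(dd[1],dd[0]))
for n,uv,z in (('reader',(284,312),.028),('flux',(142,173),.05),('redbox',(206,374),.028)): print(n,onz(W,uv,z).round(4))
cv2.imwrite('pics/w1v.png',vis)
# button from both fixed views
G={}
for n in('scene','side'):
    m,c=blobs(cv2.imread(f'pics/{n}0.png'),(45,120,60),(80,255,255),30)
    for k in c[:4]: print(n,cv2.contourArea(k),cv2.minEnclosingCircle(k),k.mean(0)[0], cv2.boundingRect(k))
E
```

```text
yellow 2940.0 [293.09322034 156.59745763]
yellow 2251.0 [289.58490566 247.55660377]
yellow 1649.0 [161.09883721  28.31976744]
yellow 1401.5 [153.83850932 100.31677019]
blue rect ((0.6091262102127075, 0.05510145425796509), (0.2610458433628082, 0.12139459699392319), 86.69467163085938)
yel [0.6134 0.1087] [0.0399 0.0952] 88.43671417236328
yel [ 0.6106 -0.0018] [0.0397 0.0949] 88.13460540771484
plate rect ((0.6118797659873962, 0.05339781939983368), (0.15058118104934692, 0.09521523863077164), 88.41679382324219)
near edge yaw -0.05748828 [0.54912806 0.06634551]
top [0.60296226 0.18611889] yaw -0.060384624
bot [ 0.60800606 -0.07437046] yaw -0.05491152
reader [ 0.6042 -0.1172  0.028 ]
flux [0.4352 0.0868 0.05  ]
redbox [ 0.4868 -0.2259  0.028 ]
scene 69.5 ((239.5, 249.5), 5.700977325439453) [239.37931034 249.48275862] (234, 245, 12, 10)
side 96.5 ((78.5, 359.5), 6.670932292938232) [ 78.66666667 359.87878788] (72, 354, 14, 12)
side 54.5 ((315.5, 205.0), 5.590270042419434) [315.74074074 204.11111111] (310, 201, 12, 7)
```

Sizes check out: ledge 260 mm, plate 150.6 × 95.2 mm, and the reader is within 1 mm of where it should be. The ledge yaw is −0.0575 and its centre (0.6136, 0.0555). Next I'll set the gripper opening, go behind the plate's +y end, and find the ledge height by touch.

```bash
cat >> h.py <<'E'
YAW=-0.0575; LC=np.array([.6136,.0555]); EX=np.array([np.cos(YAW),np.sin(YAW)]); EY=np.array([-np.sin(YAW),np.cos(YAW)])
def L2W(x,y,z): return list(LC+x*EX+y*EY)+[z]
def W2L(P): d=np.asarray(P)[:2]-LC; return np.array([d@EX,d@EY])
Q=down(YAW)
E
python3 - <<'E'
from h import *
# button triangulation
def tri(o1,d1,o2,d2):
    A=np.stack([d1,-d2],1); s=np.linalg.lstsq(A,o2-o1,rcond=None)[0]; a,b=o1+d1*s[0],o2+d2*s[1]; return (a+b)/2,np.linalg.norm(a-b)
print('btn',tri(*ray(cam('scene'),(239.4,249.5)),*ray(cam('side'),(315.7,204.1))))
arm.move_gripper(0.4,20)
arm.movep(L2W(-.002,.103,.20),Q)
arm.line_to(L2W(-.002,.103,.142),velocity=.15)
arm.pause(.2)
f0=arm.read_ft_force(); print('f0',f0,arm.read_time())
z=.142
while z>.122:
    z-=.001; arm.line_to(L2W(-.002,.103,z),velocity=.02)
    f=arm.read_ft_force()-f0
    if f[2]>2: break
print(z,f,arm.read_tool_pos(),arm.read_time(),arm.read_opening())
p,q=arm.read_tool_pos(),arm.read_eef_rot()
for n in('wrist','side'): cv2.imwrite(f'pics/{n}2.png',snapshot(n))
im=cv2.imread('pics/side2.png')[165:300,170:340];cv2.imwrite('pics/side2z.png',cv2.resize(im,None,fx=3.6,fy=3.6))
E
```

```text
btn (array([ 0.43097239, -0.11115072,  0.0162711 ]), np.float64(0.0022361041230639467))
f0 [-0.28115989  0.07808915  0.03886505] 4.7833
0.13099999999999998 [-0.71632246 -0.65705546  4.13179337] [0.61758398 0.15838691 0.13195335] 7.5333 0.3987068904545144
```

View pics/wrist2.png

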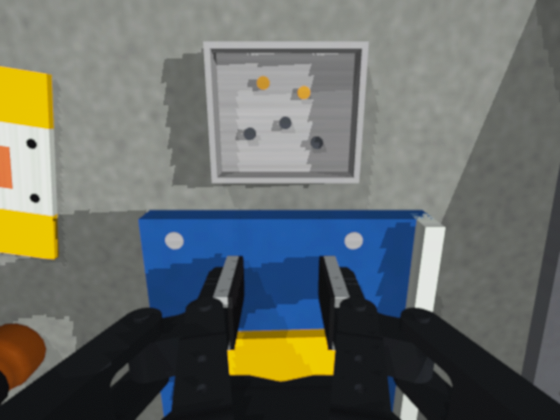

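View pics/side2z.png

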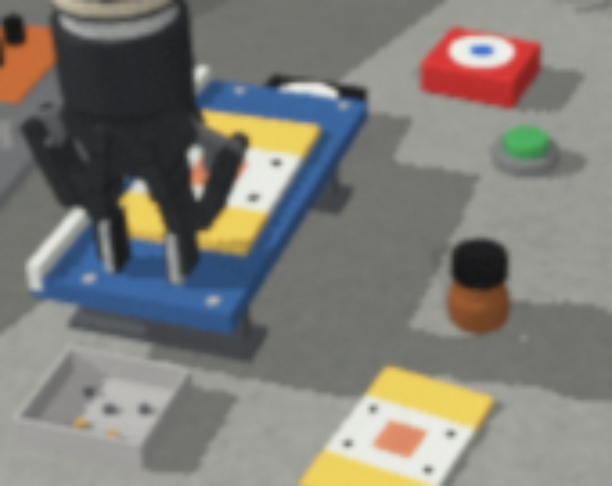

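The fingertips (opening 0.4) touched the ledge top at TCP z ≈ 0.132. They sit between the plate's end edge and the ledge's end, clear of the screws. I'll raise them 2.5 mm and push, aiming slightly short.

Run:
```python
from h import *
f0=np.array([-.281,.078,.039])
zc=.1345
arm.line_to(L2W(-.002,.103,zc),velocity=.03)
print(arm.read_ft_force()-f0,arm.read_tool_pos())
for y in (.09,.05,.02,-.013):
    arm.line_to(L2W(-.002,y,zc),velocity=.05)
    P=arm.read_tool_pos(); print(y,W2L(P).round(4),P[2],(arm.read_ft_force()-f0).round(2))
print(arm.read_time())
cv2.imwrite('pics/side3.png',snapshot('side'))
# back off, then lift to look pose
arm.line_to(L2W(-.002,.0,zc),velocity=.05)
arm.line_to(L2W(-.002,.01,.20),velocity=.2)
arm.movep([.6,.06,.38],Q)
p,q=arm.read_tool_pos(),arm.read_eef_rot()
im=snapshot('wrist');cv2.imwrite('pics/w3.png',im);np.savez('w3.npz',p=p,q=q)
cv2.imwrite('pics/scene3.png',snapshot('scene'))
W=cam('wrist',(p,q))
W_,mb,my,cb,ys,vis=measure(im,p,q)
for c in blobs(im,(18,120,120),(36,255,255),300)[1]:
    P=np.array([onz(W,u[0],.066)[:2] for u in c]); r=cv2.minAreaRect(P.astype(np.float32)); print(W2L(r[0]).round(4),np.round(r[1],4),round(r[2],2))
print(arm.read_time())
```

```text
[-0.21877267  0.04369084  0.60229448] [0.61763556 0.15845826 0.13456162]
0.09 [-0.0019  0.0891] 0.13449511014247637 [0.32 0.37 0.51]
0.05 [-0.0019  0.0501] 0.13456112221560645 [ 0.15  0.61 -0.03]
0.02 [-0.0019  0.0197] 0.13455766226129762 [ 0.56 -0.12 -0.77]
-0.013 [-0.0019 -0.0132] 0.13457119503298628 [0.18 0.02 0.23]
10.8167
[-0.0042 -0.0451] [0.0394 0.0957] 86.77
[-0.0096 -0.1562] [0.0389 0.087 ] 86.82
[-0.1548  0.0995] [0.0257 0.0629] 77.91
[-0.1442  0.1679] [0.0226 0.0625] 78.69
12.6083
```

View pics/w3.png

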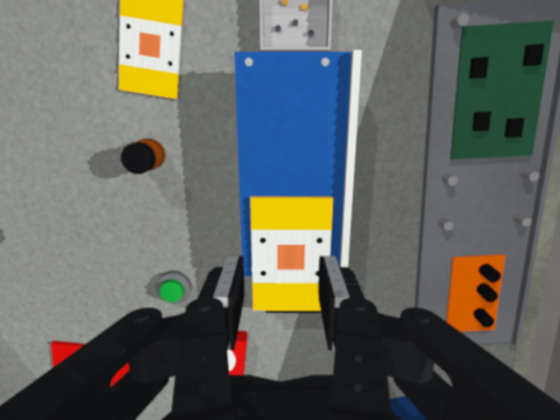

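View pics/scene3.png

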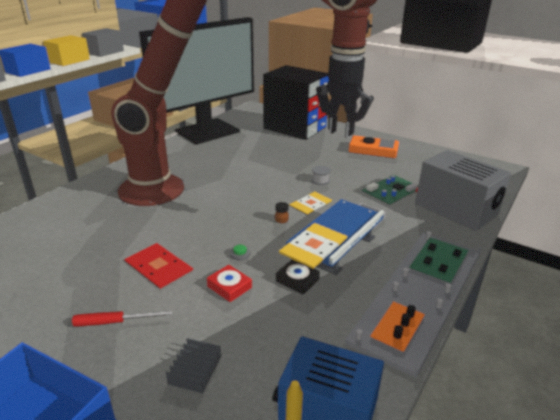

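The plate has moved so its yellow end sticks out: overhang about 45–46 mm, and angle 86.8° against the ledge's 86.7°. The button is at (172,291) in the wrist picture. Now I'll cross-check the overhang against the ledge edge in this same picture and locate the button.

Run:
```python
from h import *
im=cv2.imread('pics/w3.png');d=np.load('w3.npz');W=cam('wrist',(d['p'],d['q']))
W_,mb,my,cb,ys,vis=measure(im,d['p'],d['q'])
B=np.array([onz(W,u[0],.06)[:2] for u in cb[0]]); l=(B-LC)@np.stack([EX,EY],1)
print('ledge local extents',l.min(0),l.max(0))
near=l[(l[:,0]<-.055)]; print('near-strip min y',near.min(0))
m,g=blobs(im,(45,120,60),(80,255,255),100)
G=min(g,key=lambda c:np.hypot(*(c.mean(0)[0]-[172,291])))
(c,r)=cv2.minEnclosingCircle(G); mm=cv2.moments(G); c2=(mm['m10']/mm['m00'],mm['m01']/mm['m00']); print(c,r,c2)
for z in (.016,.02,.024,.028,.032): print(z,onz(W,c2,z).round(4), 'scene',onz(cam('scene'),(239.4,249.0),z).round(4),'side',onz(cam('side'),(315.7,203.6),z).round(4))
cv2.imwrite('pics/w3z.png',cv2.resize(im[180:330,140:360],None,fx=3.5,fy=3.5,interpolation=cv2.INTER_CUBIC))
```

```text
ledge local extents [-0.06496083 -0.12897281] [0.05629901 0.12963399]
near-strip min y [-0.06496083 -0.12897281]
(171.11538696289062, 290.0538330078125) 12.270793914794922 (171.24928948436863, 290.4799025578563)
0.016 [ 0.431  -0.1118  0.016 ] scene [ 0.4281 -0.1091  0.016 ] side [ 0.4323 -0.1131  0.016 ]
0.02 [ 0.4326 -0.1095  0.02  ] scene [ 0.4316 -0.1134  0.02  ] side [ 0.4314 -0.1065  0.02  ]
0.024 [ 0.4342 -0.1072  0.024 ] scene [ 0.435  -0.1176  0.024 ] side [ 0.4304 -0.1     0.024 ]
0.028 [ 0.4358 -0.1049  0.028 ] scene [ 0.4384 -0.1219  0.028 ] side [ 0.4295 -0.0934  0.028 ]
0.032 [ 0.4375 -0.1026  0.032 ] scene [ 0.4419 -0.1261  0.032 ] side [ 0.4285 -0.0868  0.032 ]
```

View pics/w3z.png

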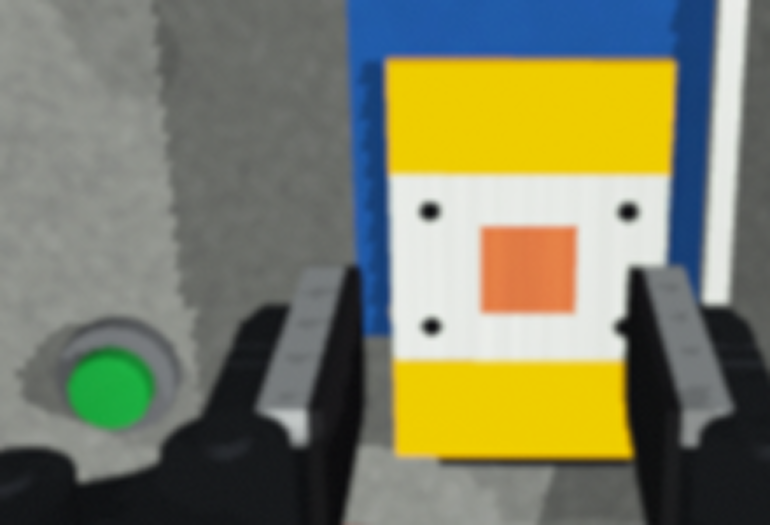

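The three views agree on the button at about (0.432, −0.110, z ≈ 0.019), with a bare strip of about 6 mm visible on the plate. Next I'll close the gripper and press.

Run:
```python
from h import *
B=[.432,-.110]; z0=.115
print(arm.ik(B+[.2],Q),arm.ik(B+[.09],Q))
arm.move_gripper(0.0,20)
arm.movep(B+[.2],Q)
arm.line_to(B+[z0],velocity=.15); arm.pause(.2)
f0=arm.read_ft_force(); z=z0; n=0
while z>.080:
    z-=.001; arm.line_to(B+[z],velocity=.03)
    f=arm.read_ft_force()-f0; P=arm.read_tool_pos()
    if abs(f[2])>.6: print(round(z,4),P.round(4),f.round(2))
    if f[2]>11: break
arm.pause(.3); print('held',(arm.read_ft_force()-f0).round(2),arm.read_tool_pos())
cv2.imwrite('pics/side4.png',snapshot('side')); cv2.imwrite('pics/w4.png',snapshot('wrist'))
arm.line_to(B+[z0],velocity=.05)
print(arm.read_ft_force()-f0,arm.read_time())
```

```text
[-0.12466922  0.5000141   0.4648234   2.12268137 -0.39016528  0.60050459
  0.55951477] [ 0.03144893  0.69885374  0.25094213  2.19706905 -0.55963284  0.30565973
  0.70624615]
0.111 [ 0.4319 -0.11    0.1109] [-0.74  1.61  0.68]
0.104 [ 0.432  -0.11    0.1039] [-0.62  1.18 -0.67]
0.102 [ 0.432  -0.11    0.1019] [0.33 0.04 1.47]
0.1 [ 0.432  -0.11    0.0999] [0.53 0.47 0.87]
0.097 [ 0.4319 -0.11    0.0969] [0.32 1.12 0.79]
0.094 [ 0.4321 -0.11    0.0941] [0.05 0.55 2.03]
0.093 [ 0.432 -0.11   0.093] [-0.74  1.25  2.87]
0.092 [ 0.432 -0.11   0.092] [-0.04  1.38  2.4 ]
0.091 [ 0.4321 -0.11    0.091 ] [-0.77  1.28  3.49]
0.09 [ 0.4321 -0.11    0.09  ] [-0.23  0.98  5.07]
0.089 [ 0.4321 -0.11    0.089 ] [-0.08  0.89  4.54]
0.088 [ 0.432  -0.11    0.0886] [-1.73  2.4  11.3 ]
held [-0.98  1.06 11.38] [ 0.43202885 -0.11004746  0.08857897]
[0.79625654 0.78326824 0.7165378 ] 22.9417
```

View pics/w4.png

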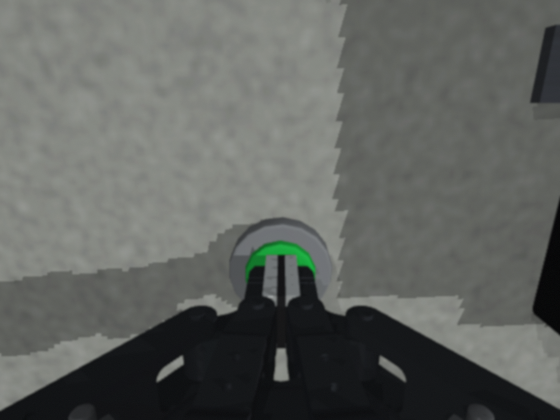

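View pics/side4.png

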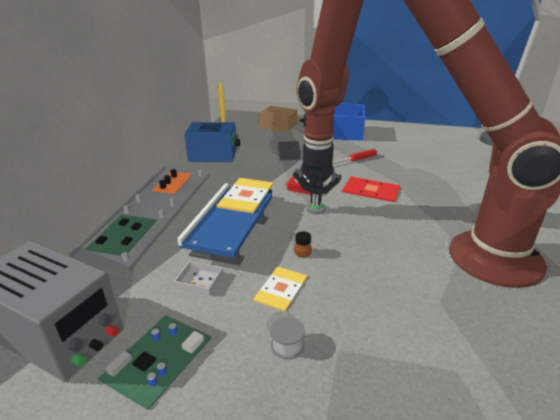

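The force rose over about 6 mm to 5 N, then hit a hard stop at 11 N, with the fingertips on the green cap. So the button went fully down and was released. I'll retreat, do one last check, and hand in.

Run:
```python
from h import *
arm.line_to([.432,-.110,.2],velocity=.2)
arm.movep([.56,.10,.38],Q); arm.pause(.3)
p,q=arm.read_tool_pos(),arm.read_eef_rot()
im=snapshot('wrist');cv2.imwrite('pics/w5.png',im)
W=cam('wrist',(p,q))
for c in blobs(im,(18,120,120),(36,255,255),300)[1][:4]:
    P=np.array([onz(W,u[0],.066)[:2] for u in c]); r=cv2.minAreaRect(P.astype(np.float32)); print(W2L(r[0]).round(4),np.round(r[1],4),round(r[2],2))
cv2.imwrite('pics/scene5.png',snapshot('scene'))
a=cv2.imread('pics/scene5.png')[170:310,200:410];cv2.imwrite('pics/scene5z.png',cv2.resize(a,None,fx=3.6,fy=3.6))
print(arm.read_time())
```

```text
[-0.0042 -0.0447] [0.039  0.0957] 86.61
[-0.1502  0.1749] [0.0254 0.0622] 77.94
[-0.1609  0.1047] [0.0256 0.0626] 77.91
25.0833
```

View pics/w5.png

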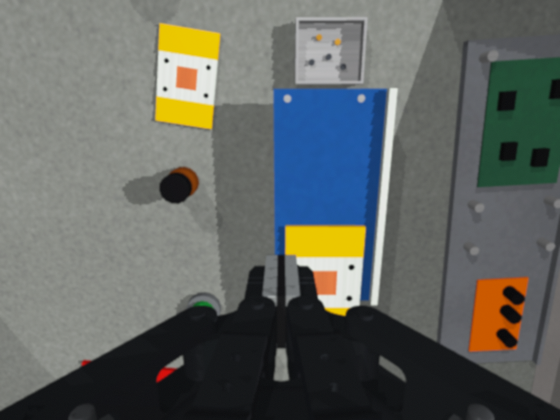

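View pics/scene5z.png

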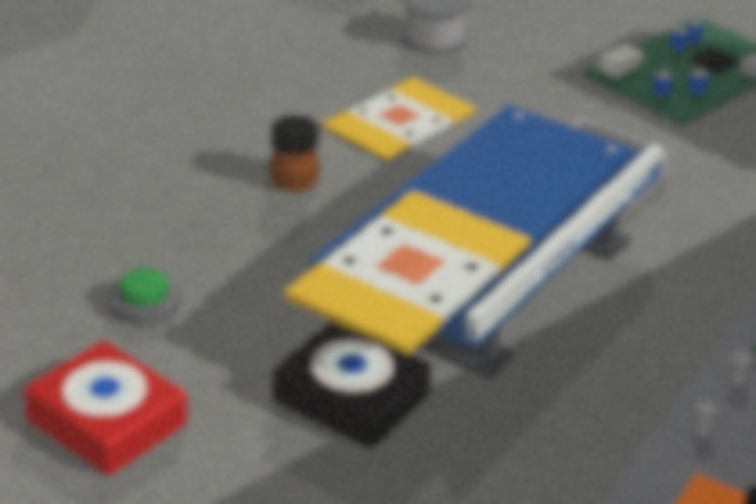

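The plate is unmoved and lies flat and square, with its yellow end over the black reader. The button is back up and everything else is where it was.

```bash
python3 -c "
from h import *
print(ticket.finish_job(), arm.read_time())"
```

```text
the job is handed in; nothing more can be done
the job is handed in; nothing more can be done
```

The job is done and handed in. I last read the clock at 25.1 s of the 54 s allowed, just before handing in.

- **Plate:** I pushed it by its end edge with two fingertips about 2.5 mm above the ledge. It now overhangs the reader-side end by about 45 mm, so all 40 mm of yellow is out with about 5–6 mm of bare metal showing. The last view puts it square to within about 0.1–0.2° of the ledge, lying flat, and about 4 mm toward the robot from the ledge's centre line.
- **Button:** I pressed it with the closed fingertips. The force rose to about 5 N over about 6 mm, then hit a hard stop at 11 N. I held it briefly and released it, and the last picture shows it back up. There was no scan signal I could read, so the scan itself is unconfirmed.
- **Other things on the bench:** the flux jar, tray, board, spool and both look-alikes I could see looked unmoved in the last pictures. The heatsink and screwdriver were not in my last close-up view, but the arm never went near them.

No check failed. In the last wrist view the gripper hid the yellow end, so the 45 mm figure comes from the plate's other end and from the earlier view before the button press. The two agree within about 1 mm.

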